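Switch on the oven at its guarded switch

ROBOT

A 6-joint arm with a two-finger parallel gripper is mounted at the origin on the work surface. World frame = base frame: x ahead of the robot, y to its left, z up, the work surface at z = 0. Lengths are in m, angles in rad, forces in N, time in s.
With the tool pointing down it reaches from about 0.25 to 0.8 m from the base axis. Payload 3.9 kg.
Tool frame: the origin (TCP) lies where the fingers leave the gripper's body, on its centre line; the fingertips stand 73 mm ahead of it and the grasp point (between the pads) lies 54 mm ahead of it; z points along the fingers, y is the line along which they close (so a half turn about z gives the same grasp; the last joint's range is limited). The gripper opens to 85 mm and grips with 20 to 120 N. Pads are 22 mm wide; open, the fingers measure 114 mm over their backs; the gripper's body (76 mm by 85 mm) begins 54 mm behind the grasp point. The pads swing forward as they close: fully open they stand 13 mm farther back than shut.
Start: joints at [-1.247, 0.26, -0.138, 1.173, 0, 1.571], TCP at [0.167, -0.498, 0.304] pointing down, gripper open.
Joint ranges: [-2.78, 2.78], [-0.83, 1.72], [-1.28, 1.37], [-1.9, 2.12], [-1.57, 1.48], [-3.14, 3.14]. Speed limits (rad/s): [2.57, 2.57, 3.14, 3.14, 3.14, 3.14].

INTERFACE

Orientations are given as a unit quaternion [w, x, y, z].
In Python, from plant import r gives the robot as it stands.
- The arm moves only by the tool drive_tool, never from a script. Its argument "commands" is a list that holds one entry, the list of rows, each a list of 7 numbers: the turn, a rotation vector about the world's x, y, z normalised to -1 to 1, where 1 is 2 pi rad, then the shift along the world's x, y, z normalised to -1 to 1, where 1 is 0.5 m, then the opening, from -1 (shut) to 1 (fully open). A call has 1 to 20 rows; each row shifts and turns the commanded pose from where the row before left it; what a row does not reach is not made up. A row lasts 1/12 s, in which the tool goes at most 41.7 mm and 7.16 degrees, less where a joint would pass 70% of its speed; a pose out of reach is approached as far as the arm can. A call with a number of a shift or a turn outside -1 to 1 is refused whole. A call with a gripper value outside its range is refused whole. The fingers move at their own pace and stop on an object; "force" is the grip in N (left out, the last holds). Time passes only in rows, so rows that do not move let the fingers close. It gives the time, the measured TCP pose, the force, the opening and the grip force at its end, in the units of the state.
- r.read_state(): the state, without advancing time (a new reading comes with each control period).
- r.camera(name): name is "side" or "top"; returns the picture (480x640x3 uint8, red, green, blue); there is no depth.
- r.calibration(name): a dict with "fx", "fy", "cx", "cy" (pixels), "extrinsics" (4x4, takes a point from camera to world coordinates). Camera axes: x right, y up, looking along -z (the intrinsics and any distortion apply to the point x, -y, -z); pixel columns grow to the right and rows downward; lengths in m; the calibration is good to about 2 mm. A picture is of the moment at which its call begins. calibration takes no time and is no camera call.
- r.job_done(): hands the job in; it is judged then, once.
The state is a dict: "time": time; "joint_positions": joint angles; "joint_velocities": joint speeds; "joint_torque": joint torques, N m; "eef_pos": TCP position; "ee_rot": TCP orientation; "ft_force": force on the tool from outside, world axes, zero at the start; "ft_torque": the same for the moment, N m; "finger_gap": finger opening in m; "finger_force": force on a finger pad.
Only numpy, scipy, OpenCV 4.12 (cv2) and the standard library are available. Lean on these libraries where they do the work, as an engineer would, in place of code of your own. Each camera call takes 0.05 s, during which the arm holds its last target. There are 200 camera calls.

TASK

Switch on the oven for the waiting muffin tins: on the larger of the two white switch boxes on the worktop, lift the hinged guard by its bar until it stands upright, flip the toggle beneath it all the way over to its other side, then lower the guard fully down over it again. Do not open the smaller switch box.

Things in the scene. Friction and masses are not known exactly. Their poses are not given: they have to be found in the camera images.
- switch_box: The oven's switch box, the larger of two alike: a level, fixed white plinth 100 x 120 x 50 mm (x, y, z) under a hood-shaped guard with clear top and grey sides. Origin at the centre of its underside, on the worktop, z up; x points from the guard's bar side to its hinge side, so the bar is on the -x side, roughly towards the robot. Yaw within 0.4 rad.
- guard (a joint): Hinge of the larger box's guard, rad: 0 closed, grows as it lifts, stop at 1.75 (leaning a little back). Axis along the box's y at x = +45, z = 50 mm in the box frame. The hood is open below, 92 mm deep from the hinge towards -x, 114 mm wide, 40 mm high, 0.12 kg. The hinge is stiff: the guard stays at whatever angle it is left; moving it takes about 2 N at the bar.
- guard_bar (a point): Middle of the grey bar at the front of that guard, the place to grip: a round cross bar 10 mm thick, 70 mm wide, parallel to the box's y, on two arms. Closed, it is at x = -85, y = 0, z = 70 mm in the box frame: 130 mm ahead of the hinge and 20 mm above it, 33 mm clear of the hood. It moves with the guard and can turn between fingers.
- toggle (a joint): Steel toggle lever under that guard, rad: 0 to 0.15 at the start (off, leaning to the box's +y side), 1.2 when fully over (on, leaning to -y); it stays where it is left; 1 to 3 N moves it. It swings in the box's y-z plane about a pivot at x = 0, y = 0, z = 38 mm. With the guard up it stands free: nothing beside it above the plinth's top (z = 50 mm).
- toggle_tip (a point): Centre of the 12 mm ball at the lever's end, 38 mm from its pivot. The lever leans 0.6 rad from vertical at either end of its travel: ball at y = +21 (off) or -21 mm (on), z = 69 mm in the box frame.
- small_box: The other appliance's switch box, to be left closed: the same build but smaller, fixed plinth 70 x 70 x 40 mm, hood up to 70 mm high, its bar 52 mm ahead of its centre towards -x. Origin at the centre of its underside. The two boxes stand left and right, either way round, at least 260 mm apart.
- small_guard (a joint): Hinge of the smaller box's guard, rad: 0 closed, grows as it opens. Leave it closed.

How it is judged:
By the outcome, as a careful person would: the job done as asked, in the order asked, and still so for the second after the job is handed in, with the robot touching nothing.
It also fails if it takes over 70 s, if anything falls off the work surface, if the arm or the gripper's body presses on something with over 40 N, if the wrist force passes 120 N, or if a joint passes its speed limit or range.

## Working session

There is one attempt and no reset: what is moved stays moved. The work goes in short steps, Python scripts to look and compute and a tool call to move; the robot and the scene stay as the last step left them, time stands still between calls to the robot, and variables do not carry over. Pictures are saved under pics/ and viewed, at most 10 in all, crops included, and the job is handed in when it is done.

Besides the shell and the picture viewer there is one more tool, called as a command line: name --argument value ..., lists and objects as JSON in quotes. drive_tool: Moves the arm, as the interface text tells. Its arguments: {"type":"object","properties":{"commands":{"type":"array"},"force":{"type":"number"}},"required":["commands"]}

```bash
mkdir -p pics; python3 - <<'E'
from plant import r
import cv2
for n in("top","side"):
    cv2.imwrite(f"pics/{n}0.png",cv2.cvtColor(r.camera(n),cv2.COLOR_RGB2BGR))
    print(n,r.calibration(n))
s=r.read_state();print(s)
E
```

```text
top {'fx': 566.6898249590206, 'fy': 566.6898249590206, 'cx': 328.88836351611866, 'cy': 238.30985581434797, 'extrinsics': array([[ 0.00464004,  0.99806575, -0.06199384,  0.47352076],
       [-0.99997596,  0.0049505 ,  0.0048552 , -0.00767704],
       [ 0.00515271,  0.06196982,  0.99806472,  1.06683619],
       [ 0.        ,  0.        ,  0.        ,  1.        ]])}
side {'fx': 464.6849809572028, 'fy': 464.6849809572028, 'cx': 321.41141721076116, 'cy': 234.87570039409655, 'extrinsics': array([[-0.96562828,  0.21760308, -0.1421651 ,  0.46879137],
       [-0.25938018, -0.77123764,  0.58130408,  0.38738828],
       [ 0.01685048,  0.59819847,  0.8011708 ,  0.61164824],
       [ 0.        ,  0.        ,  0.        ,  1.        ]])}
{'time': 0.1, 'joint_positions': array([-1.24697001e+00,  2.60594816e-01, -1.39255960e-01,  1.17276097e+00,
       -7.38342721e-07,  1.57081312e+00]), 'joint_velocities': array([ 0.00320381, -0.0014171 ,  0.0035343 ,  0.00208195, -0.00151987,
        0.00219705]), 'joint_torque': array([ 1.12467460e-03, -4.06508625e+01,  2.54527509e+01,  1.00861266e-02,
        8.17116802e-05,  2.95455372e-06]), 'eef_pos': array([ 0.16688874, -0.49722403,  0.30315438]), 'ee_rot': array([-8.95774628e-04,  9.86921623e-01,  1.61198281e-01, -1.46700348e-04]), 'ft_force': array([0.44381983, 0.21358127, 0.38366243]), 'ft_torque': array([-0.02078719, -0.03239145, -0.00012782]), 'finger_force': 0.0, 'finger_gap': 0.08545340994446805}
```

View pics/top0.png

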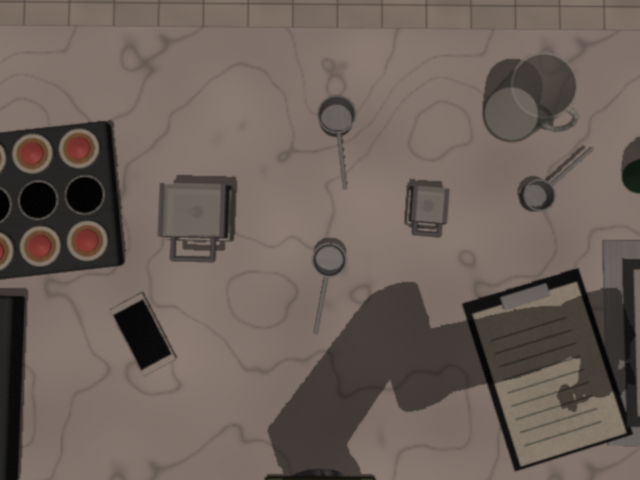

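View pics/side0.png

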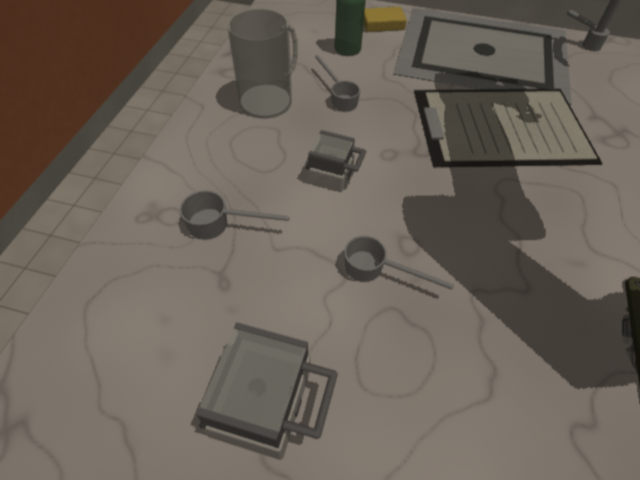

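Top: the larger box is at about (196,215), with its bar near (193,257). The smaller box is at (428,208). Side: the larger box is at about (258,385), with its bar near (325,402). I'll zoom in for precise points.

```bash
python3 - <<'E'
import cv2,numpy as np
a=cv2.imread("pics/top0.png")[170:270,150:245];b=cv2.imread("pics/side0.png")[315:450,185:345]
a=cv2.resize(a,None,fx=4,fy=4,interpolation=cv2.INTER_CUBIC);b=cv2.resize(b,None,fx=2.5,fy=2.5,interpolation=cv2.INTER_CUBIC)
c=np.zeros((400,780,3),np.uint8);c[:a.shape[0],:a.shape[1]]=a;c[:b.shape[0],380:380+b.shape[1]]=b
cv2.imwrite("pics/z0.png",cv2.convertScaleAbs(c,alpha=1.6))
E
```

```text
(no output)
```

View pics/z0.png

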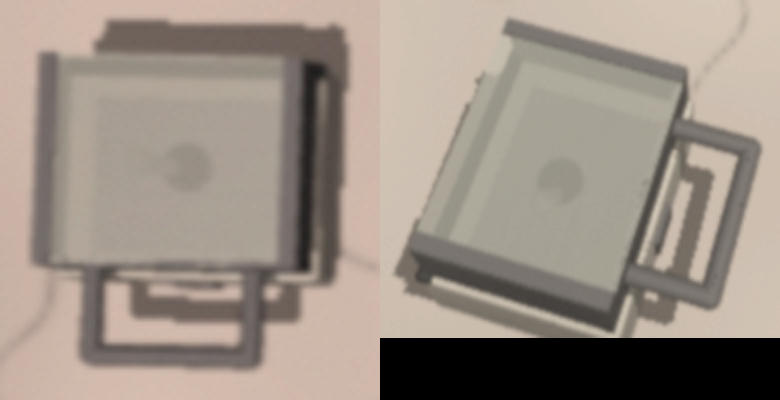

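Crop: the bar corners are at (92,355) and (252,355) in the top view, and (712,298) and (752,145) in the side view. I'll triangulate these along with the hood's top corners.

```bash
cat >h.py <<'E'
from plant import r
import numpy as np
def ray(n,uv):
    c=r.calibration(n);E=c["extrinsics"]
    d=E[:3,:3]@np.array([(uv[0]-c["cx"])/c["fx"],-(uv[1]-c["cy"])/c["fy"],-1]);return E[:3,3],d/np.linalg.norm(d)
def onz(n,uv,z):
    o,d=ray(n,uv);return o+d*(z-o[2])/d[2]
def tri(a,b):
    A=0;B=0;L=[ray("top",a),ray("side",b)]
    for o,d in L: P=np.eye(3)-np.outer(d,d);A=A+P;B=B+P@o
    p=np.linalg.solve(A,B);return p,[float(np.linalg.norm((np.eye(3)-np.outer(d,d))@(p-o))) for o,d in L]
E
python3 - <<'E'
from h import *
np.set_printoptions(precision=4,suppress=True)
T=lambda u,v:(150+u/4,170+v/4)
S=lambda u,v:(185+(u-380)/2.5,315+v/2.5)
for k,t,s,z in [("bar+y",(92,355),(712,298),.07),("bar-y",(252,355),(752,145),.07),("hf+y",(34,265),(413+205,305),.09),("hf-y",(300,268),(687,72),.09),("hr+y",(40,53),(411,238),.09),("hr-y",(302,60),(508,22),.09)]:
    print(k,*tri(T(*t),S(*s)),onz("top",T(*t),z)[:2],onz("side",S(*s),z)[:2])
E
```

```text
bar+y [0.4978 0.2606 0.0717] [0.000267108345691848, 0.0002671083456917508] [0.4981 0.2611] [0.4976 0.2602]
bar-y [0.4978 0.1901 0.0738] [0.0005640579708651044, 0.0005640579708650638] [0.4985 0.1909] [0.4974 0.1887]
hf+y [0.5346 0.2794 0.0962] [0.001270829571379414, 0.0012708295713793848] [0.5363 0.2815] [0.5341 0.278 ]
hf-y [0.5357 0.1677 0.0851] [0.00015834571983431133, 0.00015834571983419087] [0.5356 0.1669] [0.5349 0.1698]
hr+y [0.6266 0.2779 0.1004] [0.0002513877045975176, 0.00025138770459758405] [0.6284 0.281 ] [0.6295 0.2756]
hr-y [0.6264 0.1677 0.089 ] [0.0002707824779777379, 0.0002707824779778539] [0.626  0.1674] [0.6264 0.1681]
```

The triangulated points agree with the given sizes:
- **Box:** origin at about (0.583, 0.224), yaw about 0.
- **Bar:** (0.498, 0.225, 0.071), against a stated height of 0.070.
- **Hinge:** x = 0.628.

Next is the transit, turning the tool +71.5° so its closing line lies along x.

drive_tool --commands '[[[0,0,0.00993,0.0276,0.06,0,-0.4],[0,0,0.00993,0.0276,0.06,0,-0.4],[0,0,0.00993,0.0276,0.06,0,-0.4],[0,0,0.00993,0.0276,0.06,0,-0.4],[0,0,0.00993,0.0276,0.06,0,-0.4],[0,0,0.00993,0.0276,0.06,0,-0.4],[0,0,0.00993,0.0276,0.06,0,-0.4],[0,0,0.00993,0.0276,0.06,0,-0.4],[0,0,0.00993,0.0276,0.06,0,-0.4],[0,0,0.00993,0.0276,0.06,0,-0.4],[0,0,0.00993,0.0276,0.06,0,-0.4],[0,0,0.00993,0.0276,0.06,0,-0.4],[0,0,0.00993,0.0276,0.06,0,-0.4],[0,0,0.00993,0.0276,0.06,0,-0.4],[0,0,0.00993,0.0276,0.06,0,-0.4],[0,0,0.00993,0.0276,0.06,0,-0.4],[0,0,0.00993,0.0276,0.06,0,-0.4],[0,0,0.00993,0.0276,0.06,0,-0.4],[0,0,0.00993,0.0276,0.06,0,-0.4],[0,0,0.00993,0.0276,0.06,0,-0.4]]]' --force 30

```text
time: 1.77
eef_pos: [0.4431, 0.104, 0.3036]
ee_rot: [-0.0, 0.706, 0.709, -0.0]
ft_force: [0.5, -0.7, 0.3]
finger_gap: 0.0256
finger_force: 0.0
```

drive_tool --commands '[[[0,0,0,0.0183,0.0403,-0.0333,-0.4],[0,0,0,0.0183,0.0403,-0.0333,-0.4],[0,0,0,0.0183,0.0403,-0.0333,-0.4],[0,0,0,0.0183,0.0403,-0.0333,-0.4],[0,0,0,0.0183,0.0403,-0.0333,-0.4],[0,0,0,0.0183,0.0403,-0.0333,-0.4],[0,0,0,0,0,0,-0.4],[0,0,0,0,0,0,-0.4]]]'

```text
time: 2.43
eef_pos: [0.4972, 0.2235, 0.2023]
ee_rot: [-0.001, 0.706, 0.708, -0.002]
ft_force: [-0.4, -0.6, -0.1]
finger_gap: 0.0258
finger_force: 0.0
```

```bash
python3 - <<'E'
from h import *
import cv2
b=cv2.cvtColor(r.camera("side"),cv2.COLOR_RGB2BGR)[200:480,100:480]
cv2.imwrite("pics/s1.png",cv2.convertScaleAbs(cv2.resize(b,None,fx=2,fy=2),alpha=1.5))
E
```

```text
(no output)
```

View pics/s1.png

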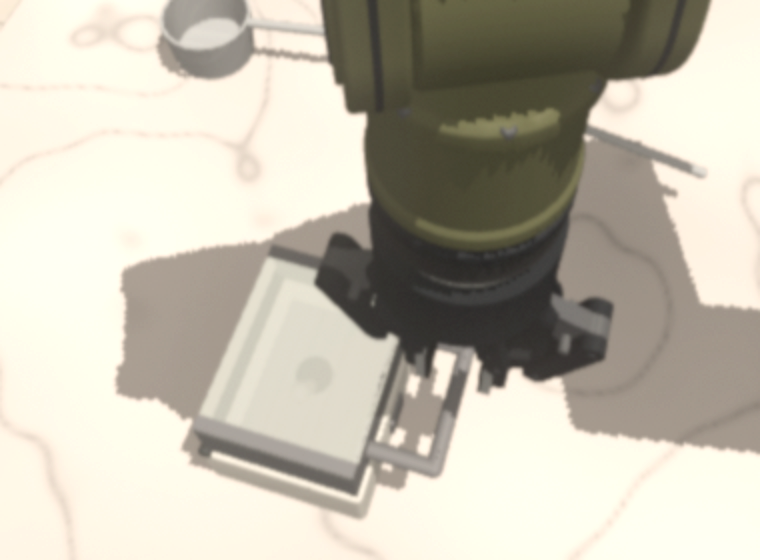

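Side: the open fingers at (430,370) and (490,390) straddle the bar line. The knuckles bulge out over the hood's edge near (360,330). I'll tilt the tool 20° so the body stays clear of the hood, then approach along the tool axis.

drive_tool --commands '[[[0,-0.0139,0,-0.0191,0.0005,-0.012,-0.4],[0,-0.0139,0,-0.0191,0.0005,-0.012,-0.4],[0,-0.0139,0,-0.0191,0.0005,-0.012,-0.4],[0,-0.0139,0,-0.0191,0.0005,-0.012,-0.4],[0,0,0,0.0068,0,-0.0188,-0.4],[0,0,0,0.0068,0,-0.0188,-0.4],[0,0,0,0.0068,0,-0.0188,-0.4],[0,0,0,0,0,0,-0.4],[0,0,0,0,0,0,-0.4]]]'

```text
time: 3.23
eef_pos: [0.4697, 0.2233, 0.1523]
ee_rot: [0.123, 0.696, 0.696, 0.123]
ft_force: [-1.0, 0.4, 1.0]
finger_gap: 0.0258
finger_force: 0.0
```

drive_tool --commands '[[[0,0,0,0.005,0.0005,-0.0153,-0.4],[0,0,0,0.005,0.0005,-0.0153,-0.4],[0,0,0,0.005,0.0005,-0.0153,-0.4],[0,0,0,0.005,0.0005,-0.0153,-0.4],[0,0,0,0,0,0,-0.4],[0,0,0,0,0,0,-1],[0,0,0,0,0,0,-1],[0,0,0,0,0,0,-1],[0,0,0,0,0,0,-1],[0,0,0,0,0,0,-1],[0,0,0,0,0,0,-1]]]' --force 30

```text
time: 4.15
eef_pos: [0.48, 0.225, 0.1213]
ee_rot: [0.123, 0.696, 0.696, 0.123]
ft_force: [2.0, -0.7, -1.9]
finger_gap: 0.0086
finger_force: 29.1
```

```bash
python3 - <<'E'
import numpy as np
t=np.linspace(0,1.65,21);p=np.c_[-130*np.cos(t)+20*np.sin(t),20*np.cos(t)+130*np.sin(t)]
c=np.round(p/500,4);print(np.round(np.diff(c,axis=0),4).tolist(),p[-1])
E
```

```text
[[0.0042, 0.0213], [0.0059, 0.0209], [0.0076, 0.0203], [0.0093, 0.0196], [0.0108, 0.0188], [0.0124, 0.0178], [0.0138, 0.0168], [0.0151, 0.0155], [0.0164, 0.0143], [0.0175, 0.0128], [0.0184, 0.0114], [0.0194, 0.0098], [0.0201, 0.0082], [0.0207, 0.0065], [0.0211, 0.0048], [0.0215, 0.003], [0.0217, 0.0012], [0.0217, -0.0005], [0.0215, -0.0024], [0.0213, -0.0041]] [ 30.22301611 128.01003592]
```

drive_tool --commands '[[[0,0,0,0.0042,0,0.0213,-1],[0,0,0,0.0059,0,0.0209,-1],[0,0,0,0.0076,0,0.0203,-1],[0,0,0,0.0093,0,0.0196,-1],[0,0,0,0.0108,0,0.0188,-1],[0,0,0,0.0124,0,0.0178,-1],[0,0,0,0.0138,0,0.0168,-1],[0,0,0,0.0151,0,0.0155,-1],[0,0,0,0.0164,0,0.0143,-1],[0,0,0,0.0175,0,0.0128,-1]]]'

```text
time: 4.98
eef_pos: [0.5341, 0.2243, 0.2098]
ee_rot: [0.122, 0.696, 0.697, 0.121]
ft_force: [-3.9, -2.6, 0.8]
finger_gap: 0.009
finger_force: 30.1
```

drive_tool --commands '[[[0,0,0,0.0184,0,0.0114,-1],[0,0,0,0.0194,0,0.0098,-1],[0,0,0,0.0201,0,0.0082,-1],[0,0,0,0.0207,0,0.0065,-1],[0,0,0,0.0211,0,0.0048,-1],[0,0,0,0.0215,0,0.003,-1],[0,0,0,0.0217,0,0.0012,-1],[0,0,0,0.0217,0,-0.0005,-1],[0,0,0,0.0215,0,-0.0024,-1],[0,0,0,0.0213,0,-0.0041,-1],[0,0,0,0,0,0,-1],[0,0,0,0,0,0,-1]]]'

```text
time: 5.98
eef_pos: [0.6404, 0.2237, 0.2288]
ee_rot: [0.124, 0.697, 0.696, 0.122]
ft_force: [0.9, -6.1, -0.4]
finger_gap: 0.0085
finger_force: 30.6
```

The grasp point is now at about (0.659, 0.178), which puts the guard at about 1.65 rad. I'll release, back off along the tool axis, tilt to 30°, shut the fingers and move beside the toggle.

drive_tool --commands '[[[0,0,0,0,0,0,-0.4],[0,0,0,0,0,0,-0.4],[0,0,0,0,0,0,-0.4],[0,0,0,0,0,0,-0.4],[0,0,0,-0.0103,0,0.0282,-0.4],[0,0,0,-0.0103,0,0.0282,-0.4],[0,0,0,-0.0103,0,0.0282,-0.4],[0,0,0,-0.0103,0,0.0282,-0.4],[0,-0.0093,0,-0.0283,0.0171,0,-1],[0,-0.0093,0,-0.0283,0.0171,0,-1],[0,-0.0093,0,-0.0283,0.0171,0,-1],[0,0,0,-0.0283,0.0171,0,-1],[0,0,0,-0.0283,0.0171,0,-1],[0,0,0,-0.0283,0.0171,0,-1],[0,0,0,0,0,0,-1],[0,0,0,0,0,0,-1]]]'

```text
time: 7.32
eef_pos: [0.5341, 0.2772, 0.286]
ee_rot: [0.183, 0.682, 0.684, 0.184]
ft_force: [0.1, -0.3, 0.5]
finger_gap: -0.0002
finger_force: 0.0
```

```bash
python3 - <<'E'
from h import *
import cv2
b=cv2.cvtColor(r.camera("side"),cv2.COLOR_RGB2BGR)[200:480,100:480]
cv2.imwrite("pics/s2.png",cv2.convertScaleAbs(cv2.resize(b,None,fx=2,fy=2),alpha=1.5))
E
```

```text
(no output)
```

View pics/s2.png

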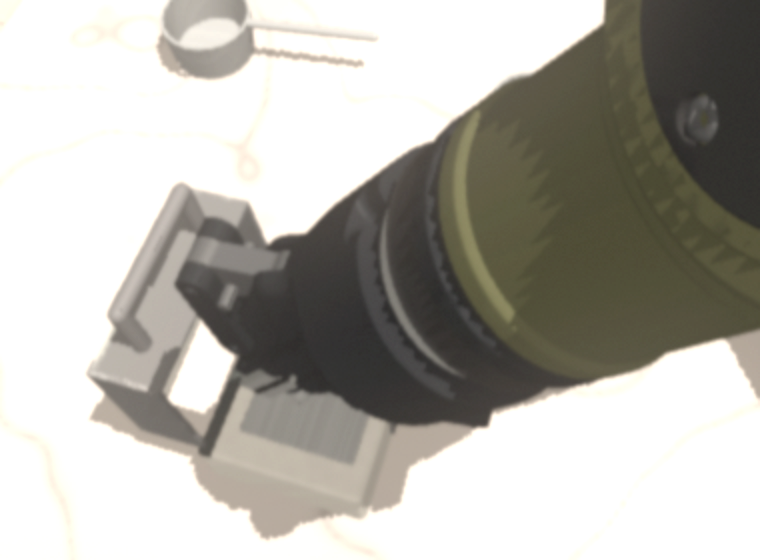

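Side: the guard stands upright, with its bar from (180,190) to (120,310), and the gripper hides the toggle. I'll descend beside the toggle on its +y side.

drive_tool --commands '[[[0,0,0,0.0036,0,-0.035,-1],[0,0,0,0.0036,0,-0.035,-1],[0,0,0,0.0036,0,-0.035,-1],[0,0,0,0.0036,0,-0.035,-1],[0,0,0,0.0036,0,-0.035,-1],[0,0,0,0.0036,0,-0.035,-1],[0,0,0,0.0036,0,-0.035,-1],[0,0,0,0.0036,0,-0.035,-1],[0,0,0,0,0,-0.01,-1],[0,0,0,0,0,-0.01,-1],[0,0,0,0,0,-0.01,-1],[0,0,0,0,0,0,-1],[0,0,0,0,0,0,-1]]]'

```text
time: 8.45
eef_pos: [0.5495, 0.2767, 0.1312]
ee_rot: [0.184, 0.683, 0.683, 0.184]
ft_force: [0.1, -0.0, 0.0]
finger_gap: 0.0001
finger_force: 0.0
```

```bash
python3 - <<'E'
from h import *
import cv2
b=cv2.cvtColor(r.camera("side"),cv2.COLOR_RGB2BGR)[200:480,100:480]
a=cv2.cvtColor(r.camera("top"),cv2.COLOR_RGB2BGR)[140:280,120:260]
c=np.hstack([cv2.resize(b,(520,383)),cv2.resize(a,(280,280))[:383] if 0 else cv2.copyMakeBorder(cv2.resize(a,(280,280)),0,103,0,0,0)])
cv2.imwrite("pics/s3.png",cv2.convertScaleAbs(c,alpha=1.5))
E
```

```text
(no output)
```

View pics/s3.png

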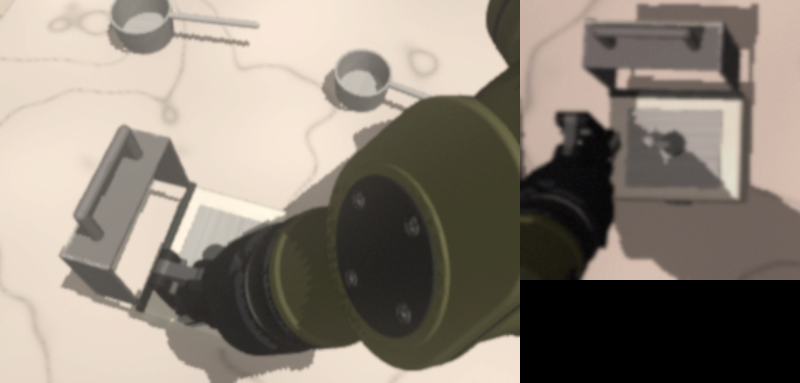

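Top: the toggle is visible near (668,145), with its ball to the left. The shut fingers are left of it, on the +y side. I'll lower 4 mm and push towards -y.

drive_tool --commands '[[[0,0,0,0,0,-0.008,-1],[0,0,0,0,-0.008,0,-1],[0,0,0,0,-0.008,0,-1],[0,0,0,0,-0.008,0,-1],[0,0,0,0,-0.008,0,-1],[0,0,0,0,-0.008,0,-1],[0,0,0,0,-0.008,0,-1],[0,0,0,0,-0.008,0,-1],[0,0,0,0,-0.008,0,-1],[0,0,0,0,-0.008,0,-1]]]'

```text
time: 9.38
eef_pos: [0.5492, 0.2402, 0.1268]
ee_rot: [0.184, 0.683, 0.683, 0.184]
ft_force: [0.3, 1.0, 0.7]
finger_gap: -0.0001
finger_force: 0.6
```

drive_tool --commands '[[[0,0,0,0,-0.008,0,-1],[0,0,0,0,-0.008,0,-1],[0,0,0,0,-0.008,0,-1],[0,0,0,0,-0.006,0,-1],[0,0,0,0,-0.006,0,-1],[0,0,0,0,-0.006,0,-1]]]'

```text
time: 9.88
eef_pos: [0.5488, 0.22, 0.1265]
ee_rot: [0.182, 0.682, 0.684, 0.184]
ft_force: [-1.0, 7.9, -0.5]
finger_gap: 0.0001
finger_force: 3.5
```

drive_tool --commands '[[[0,0,0,0,-0.004,0,-1],[0,0,0,0,-0.003,0,-1],[0,0,0,0,0,0,-1],[0,0,0,0,0,0,-1]]]'

```text
time: 10.22
eef_pos: [0.549, 0.219, 0.1272]
ee_rot: [0.18, 0.682, 0.684, 0.186]
ft_force: [-3.0, 9.8, 1.4]
finger_gap: -0.0001
finger_force: 4.6
```

Force rises with no further motion, so the toggle is at its stop. I'll back away and look.

drive_tool --commands '[[[0,0,0,0,0.016,0,-1],[0,0,0,0,0.016,0,-1],[0,0,0,0,0.016,0,-1],[0,0,0,-0.015,0.016,0.026,-1],[0,0,0,-0.015,0,0.026,-1],[0,0,0,-0.015,0,0.026,-1],[0,0,0,-0.015,0,0.026,-1],[0,0,0,-0.015,0,0.026,-1],[0,0,0,-0.03,-0.01,0.04,-1],[0,0,0,-0.03,-0.01,0.04,-1],[0,0,0,-0.03,-0.01,0.04,-1],[0,0,0,-0.03,-0.01,0.04,-1],[0,0,0,0,0,0,-1],[0,0,0,0,0,0,-1]]]'

```text
time: 11.38
eef_pos: [0.4518, 0.2285, 0.273]
ee_rot: [0.184, 0.682, 0.683, 0.185]
ft_force: [0.6, 1.1, 0.9]
finger_gap: -0.0004
finger_force: 0.0
```

```bash
python3 - <<'E'
from h import *
import cv2
b=cv2.cvtColor(r.camera("side"),cv2.COLOR_RGB2BGR)[280:480,120:360]
a=cv2.cvtColor(r.camera("top"),cv2.COLOR_RGB2BGR)[130:250,140:260]
c=np.hstack([cv2.resize(b,(456,380),interpolation=2),cv2.resize(a,(340,380)[:1]+(380,),interpolation=2) if 0 else cv2.copyMakeBorder(cv2.resize(a,(340,340),interpolation=2),0,40,0,0,0)])
cv2.imwrite("pics/s4.png",cv2.convertScaleAbs(c,alpha=1.5))
E
```

```text
(no output)
```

View pics/s4.png

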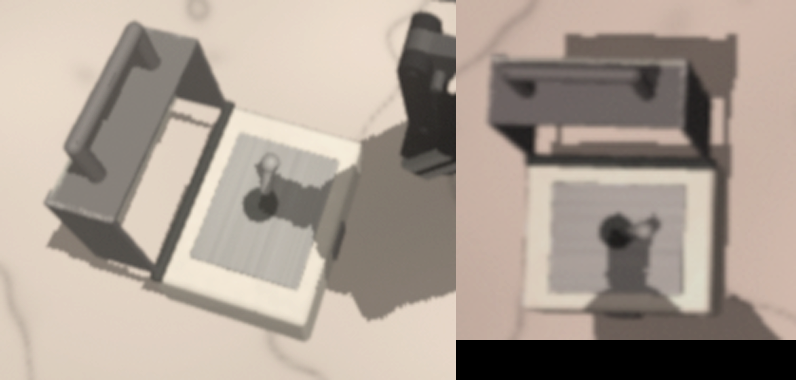

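The toggle now leans to -y, with its ball at (270,163) side and (655,222) top. I'll triangulate the ball and the bar.

```bash
python3 - <<'E'
from h import *
np.set_printoptions(precision=4,suppress=True)
T=lambda u,v:(140+(u-456)*120/340,130+v*120/340)
S=lambda u,v:(120+u*240/456,280+v*200/380)
for k,t,s in [("ball",(655,222),(270,163)),("bar+y",(505,74),(75,147)),("bar-y",(648,76),(135,32))]: print(k,*tri(T(*t),S(*s)))
E
```

```text
ball [0.5869 0.1993 0.0585] [0.0018900399030572891, 0.0018900399030569986]
bar+y [0.6569 0.2592 0.1814] [0.00019126793878201793, 0.00019126793878212952]
bar-y [0.6606 0.1833 0.1666] [0.001167175905189426, 0.0011671759051894086]
```

The ball is at y of about 0.20, against an expected 0.2035 for on, so the toggle is over. The bar is where I left it. I'll re-grip it and lower the guard.

drive_tool --commands '[[[0,0.0093,0,0.042,-0.001,0.003,-0.4],[0,0.0093,0,0.042,-0.001,0.003,-0.4],[0,0.0093,0,0.042,-0.001,0.003,-0.4],[0,0,0,0.042,-0.001,0.003,-0.4],[0,0,0,0.042,-0.001,0.003,-0.4],[0,0,0,0.042,-0.001,0.003,-0.4],[0,0,0,0.042,-0.001,0.003,-0.4],[0,0,0,0.042,-0.001,0.003,-0.4],[0,0,0,0,0,0,-0.4],[0,0,0,0,0,0,-0.4]]]'

```text
time: 12.32
eef_pos: [0.6205, 0.2236, 0.281]
ee_rot: [0.122, 0.697, 0.696, 0.121]
ft_force: [0.2, -0.6, -0.8]
finger_gap: 0.0256
finger_force: 0.0
```

drive_tool --commands '[[[0,0,0,0.0078,0,-0.021,-0.4],[0,0,0,0.0078,0,-0.021,-0.4],[0,0,0,0.0078,0,-0.021,-0.4],[0,0,0,0.0078,0,-0.021,-0.4],[0,0,0,0.0078,0,-0.021,-0.4],[0,0,0,0,0,0,-0.4],[0,0,0,0,0,0,-1],[0,0,0,0,0,0,-1],[0,0,0,0,0,0,-1],[0,0,0,0,0,0,-1],[0,0,0,0,0,0,-1]]]' --force 30

```text
time: 13.23
eef_pos: [0.6385, 0.2238, 0.2307]
ee_rot: [0.123, 0.696, 0.697, 0.122]
ft_force: [0.4, -0.4, -5.8]
finger_gap: 0.0089
finger_force: 29.1
```

drive_tool --commands '[[[0,0,0,-0.0213,0,0.0041,-1],[0,0,0,-0.0215,0,0.0024,-1],[0,0,0,-0.0217,0,0.0005,-1],[0,0,0,-0.0217,0,-0.0012,-1],[0,0,0,-0.0215,0,-0.003,-1],[0,0,0,-0.0211,0,-0.0048,-1],[0,0,0,-0.0207,0,-0.0065,-1],[0,0,0,-0.0201,0,-0.0082,-1],[0,0,0,-0.0194,0,-0.0098,-1],[0,0,0,-0.0184,0,-0.0114,-1]]]'

```text
time: 14.07
eef_pos: [0.5364, 0.2252, 0.2154]
ee_rot: [0.124, 0.696, 0.696, 0.127]
ft_force: [0.4, 1.2, 4.5]
finger_gap: 0.0085
finger_force: 29.8
```

drive_tool --commands '[[[0,0,0,-0.0175,0,-0.0128,-1],[0,0,0,-0.0164,0,-0.0143,-1],[0,0,0,-0.0151,0,-0.0155,-1],[0,0,0,-0.0138,0,-0.0168,-1],[0,0,0,-0.0124,0,-0.0178,-1],[0,0,0,-0.0108,0,-0.0188,-1],[0,0,0,-0.0093,0,-0.0196,-1],[0,0,0,-0.0076,0,-0.0203,-1],[0,0,0,-0.0059,0,-0.0209,-1],[0,0,0,-0.0042,0,-0.0213,-1],[0,0,0,0,0,0,-1],[0,0,0,0,0,0,-1]]]'

```text
time: 15.07
eef_pos: [0.4796, 0.2257, 0.1248]
ee_rot: [0.123, 0.695, 0.697, 0.126]
ft_force: [0.8, 5.4, -2.2]
finger_gap: 0.0087
finger_force: 31.3
```

drive_tool --commands '[[[0,0,0,0,0,-0.004,-1],[0,0,0,0,0,-0.004,-1],[0,0,0,0,0,-0.004,-1],[0,0,0,0,0,-0.002,-1],[0,0,0,0,0,0,-1],[0,0,0,0,0,0,-1]]]'

```text
time: 15.57
eef_pos: [0.4795, 0.2257, 0.1208]
ee_rot: [0.123, 0.695, 0.697, 0.127]
ft_force: [-15.6, 1.5, 30.8]
finger_gap: 0.0086
finger_force: 35.2
```

The guard is against its stop, with 31 N upward. I'll release and retreat.

drive_tool --commands '[[[0,0,0,0,0,0,-0.4],[0,0,0,0,0,0,-0.4],[0,0,0,0,0,0,-0.4],[0,0,0,0,0,0,-0.4],[0,0,0,-0.0068,0,0.0188,-0.4],[0,0,0,-0.0068,0,0.0188,-0.4],[0,0,0,-0.0068,0,0.0188,-0.4],[0,0,0,-0.0068,0,0.0188,-0.4],[0,0,0,-0.0136,0,0.0376,-0.4],[0,0,0,-0.0136,0,0.0376,-0.4],[0,0,0,-0.0136,0,0.0376,-0.4],[0,0,0,-0.03,-0.05,0.0376,-0.4],[0,0,0,-0.03,-0.05,0.0376,-0.4],[0,0,0,-0.03,-0.05,0.0376,-0.4],[0,0,0,-0.03,-0.05,0.02,-0.4],[0,0,0,0,-0.05,0,-0.4],[0,0,0,0,-0.05,0,-0.4],[0,0,0,0,0,0,-0.4],[0,0,0,0,0,0,-0.4]]]'

```text
time: 17.15
eef_pos: [0.3844, 0.0727, 0.2762]
ee_rot: [0.123, 0.697, 0.695, 0.122]
ft_force: [-1.0, 0.2, 0.1]
finger_gap: 0.0255
finger_force: 0.0
```

```bash
python3 - <<'E'
from h import *
import cv2
a=cv2.cvtColor(r.camera("top"),cv2.COLOR_RGB2BGR)[170:270,150:245];b=cv2.cvtColor(r.camera("side"),cv2.COLOR_RGB2BGR)[315:450,185:345]
a=cv2.resize(a,None,fx=4,fy=4,interpolation=2);b=cv2.resize(b,None,fx=2.5,fy=2.5,interpolation=2)
c=np.zeros((400,780,3),np.uint8);c[:a.shape[0],:a.shape[1]]=a;c[:b.shape[0],380:380+b.shape[1]]=b
cv2.imwrite("pics/z9.png",cv2.convertScaleAbs(c,alpha=1.6))
E
```

```text
(no output)
```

View pics/z9.png

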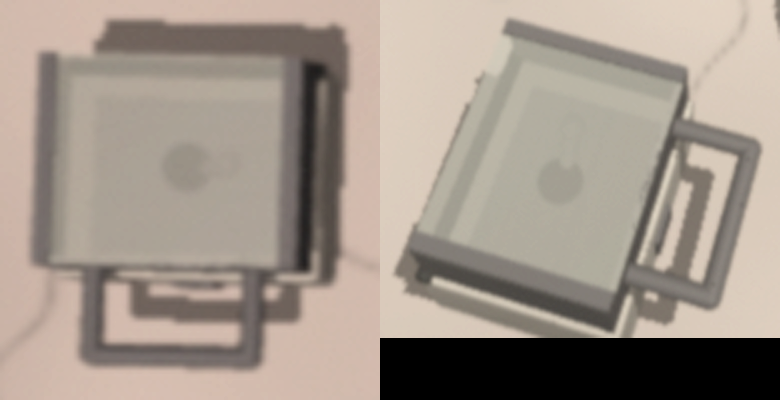

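The bar and hood corners are back at their starting pixels, with the bar at (92–252, 355), so the guard is fully closed. The lever shows through the top leaning to -y, at (228,165). Handing in.

```bash
python3 -c "
from plant import r
print(r.job_done())"
```

```text
the job is handed in; nothing more can be done
None
```

The job is handed in at about 17 s: I lifted the larger box's guard upright, flipped the toggle over to its stop, lowered the guard fully shut again, and never touched the smaller box; no verdict came back.

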